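Sort the loose fixings into the lidded case

TASK

The bolt, the nut and the square plate washer lying loose on the bench belong in the fixings case. Swing its lid right up, lay each one flat in the bin that already holds one of its kind, the bolt lengthwise, and then swing the lid fully shut over them. What is in the bins already stays there; do not shift the tools and offcuts lying around.

Things in the scene. Friction and masses are not known exactly. Their poses are not given: they have to be found in the camera images.
- case: grey sheet-steel fixings case, fixed to the bench, 168 (x) x 212 (y) x 42 mm high (lid apart), origin at the centre of its underside, z up; its x axis points from the front (lift tab, towards the robot) to the hinged back. Walls 2.5 mm. Three equal blue plastic bins stand in it side by side along its y, their order varying.
- lid (a joint): hinge of the case's lid, rad: 0 shut, 1.75 fully open (leaning back past upright). The hinge is stiff (0.5 N m of friction), so the lid stays at any angle. It may start shut or ajar.
- lid_hinge (a point): middle of the hinge line, at the top back edge of the case, 42 mm above the bench; the hinge line runs along the case's y axis. This frame turns with the lid: its x points from the tab to the hinge, in the plane of the lid.
- lid_tab (a point): centre of the rolled end of the steel lift tab at the middle of the lid's front edge: a round bar 11 mm in diameter and 28 mm long, lying along the case's y axis, 196 mm in front of the hinge line and 5 mm above it when shut (so 47 mm above the bench, 25 mm in front of the lid's edge). Clear on both ends: it can be pinched across its ends from above and turns between the fingers as the lid swings.
- bolt_bin: blue open plastic bin that holds the bolt in the case, outside 160 (x) x 68 (y) x 28 mm high, walls and floor 2.5 mm (inside 155 x 63 mm), origin at the centre of its underside, 3 mm above the bench, axes as the case's. Its rim is 11 mm below that of the case.
- nut_bin: the same kind of bin, the one that holds the nut; same size, origin and axes
- washer_bin: the same kind of bin, the one that holds the plate washer; same size, origin and axes
- bolt: loose steel hexagon bolt to put away, lying on the bench: 70 mm long, head 24 mm across the flats and 10 mm thick, threaded shank 16 mm in diameter; origin on its axis at half length, about 10 mm above what it lies on; its x axis runs along the bolt from head to shank end. 5 mm from the origin towards the head lies its centre of mass.
- nut: loose steel hexagon nut to put away, lying flat: 24 mm across the flats, 13 mm thick; origin at the centre of its underside, z up (its axis); two of its flats face its +y and -y
- washer: loose square steel plate washer to put away, lying flat: 40 x 40 x 8 mm with a 17.5 mm hole; origin at the centre of its underside, x and y parallel to its sides
- old_bolt: a bolt like the first that already lies lengthwise in the back half of the bolt bin; same origin and axes
- old_nut: a nut like the first that already lies in the back part of the nut bin; same origin and axes
- old_washer: a plate washer like the first that already lies in the back part of the washer bin; same origin and axes
- stone_chip: bystander: small white marble chip, 35 x 56 x 22 mm, origin under its centre
- tape_measure: bystander: yellow and black tape measure standing on edge, 36 x 80 x 66 mm high, origin under its centre
- screwdriver: bystander: screwdriver with a red handle, 28 x 210 x 27 mm, long axis y, origin under its centre
- pliers: bystander: combination pliers with red handles, 72 x 170 x 12 mm, long axis y, origin under its centre
- spring_clamp: bystander: grey spring clamp, 79 x 138 x 22 mm, long axis y, origin under its centre
- offcut: bystander: block of wood, 60 x 90 x 34 mm, origin under its centre
Things that resemble listed ones, but are neither listed nor needed, are in the scene too. What is shaped like the washer but blue or yellow is not meant. Leave any red look-alike of the bolt alone.

How it is judged:
By the outcome, as a careful person would: the job done as asked, in the order asked, and still so for the second after the job is handed in, with the robot touching nothing.
It also fails if it takes over 72 s, if anything falls off the work surface, if the arm or the gripper's body presses on something with over 40 N, if the wrist force passes 120 N, or if a joint passes its speed limit or range.

ROBOT

A 6-joint arm with a two-finger parallel gripper is mounted at the origin on a cart in front of the work surface, level with it; the furniture and walls round the work are solid. World frame = base frame: x ahead of the robot, y to its left, z up, the work surface at z = 0. Lengths are in mm, angles in rad, forces in N, time in s.
With the tool pointing down it reaches from about 300 to 775 mm from the base axis. Payload 14.6 kg.
Tool frame: the origin (TCP) lies between the finger pads; the fingertips stand 25 mm ahead of it and the grasp point (between the pads) lies 6 mm ahead of it; z points along the fingers, y is the line along which they close (so a half turn about z gives the same grasp; the last joint's range is limited). The gripper opens to 94 mm and grips with 3 to 60 N. Pads are 16 mm wide; open, the fingers measure 119 mm over their backs; the gripper's body (75 mm by 177 mm) begins 78 mm behind the grasp point.
Start: joints at [1.24, 0.3, 1.521, -0, 1.321, -0.067], TCP at [143.411, 530.964, 201.746] pointing down, gripper open.
Joint ranges: [-3.03, 3.03], [-0.79, 2.21], [0.23, 2.52], [-1.04, 4.18], [0, 3.07], [-2.55, 2.55]. Speed limits (rad/s): [2.22, 2.22, 2.57, 3.14, 3.14, 3.14].

INTERFACE

Orientations are given as [roll, pitch, yaw] about the fixed x, y, z axes, in that order (R = Rz(yaw) Ry(pitch) Rx(roll)).
In Python, from cell import manip gives the robot as it stands. The module is installed in compiled form; this text tells all that it offers.
- The arm moves only by the tool step_arm, never from a script. Its argument "series" is one flat list of numbers, 5 for each row, row after row: the shift along the world's x, y, z in mm, then the turn about the world's z in rad, then the closure, from 0 (fully open) to 1 (shut). In form: [dx, dy, dz, spin, jaw, dx, dy, dz, spin, jaw, ...]. A call has 1 to 20 rows; each row shifts and turns the commanded pose from where the row before left it; what a row does not reach is not made up. A row lasts 1/8 s, in which the tool goes at most 62.5 mm and 10.7 degrees, less where a joint would pass 70% of its speed; a pose out of reach is approached as far as the arm can. A call is refused whole if a number of a shift passes 62.5 or a number of a turn 0.188, either way. A call with a gripper value outside its range is refused whole. The fingers move at their own pace and stop on an object; "squeeze" is the grip in N (left out, the last holds). Time passes only in rows, so rows that do not move let the fingers close. It gives the time, the measured TCP pose, the force, the opening and the grip force at its end, in the units of the state.
- manip.read_state(): the state, without advancing time (a new reading comes with each control period).
- manip.camera(name): name is "scene" or "side" or "wrist"; returns (picture, depth): 384x512x3 uint8, blue, green, red; 384x512 float32, mm along the optical axis (not along the pixel's ray), 0 where there is no reading.
- manip.camera_info(name): a dict with "fovy" (degrees; the focal length in pixels is half the picture's height over the tangent of half this angle, whatever the lens; pixels are square), "cx", "cy" (the principal point, pixels), "eye" and "orientation" of the camera in the world. Camera axes: x right, y down, z forward; pixel columns grow to the right and rows downward; lengths in mm; the calibration is good to about 2 mm. A picture is of the moment at which its call begins: read the wrist's pose just before it. camera_info takes no time and is no camera call; for the wrist camera it gives the pose at the moment of the call.
- manip.sign_off(): hands the job in; it is judged then, once.
The state is a dict: "clock": time; "joints": joint angles; "qd": joint speeds; "effort": joint torques, N m; "eef_pos": TCP position; "eef_rot": TCP orientation; "wrist_force": force on the tool from outside, world axes, zero at the start; "moment": the same for the moment, N m; "finger_gap": finger opening in mm; "finger_force": force on a finger pad.
Only numpy, scipy, OpenCV 4.12 (cv2) and the standard library are available. Lean on these libraries where they do the work, as an engineer would, in place of code of your own. Each camera call takes 0.05 s, during which the arm holds its last target. There are 200 camera calls.

## Working session

There is one attempt and no reset: what is moved stays moved. The work goes in short steps, Python scripts to look and compute and a tool call to move; the robot and the scene stay as the last step left them, time stands still between calls to the robot, and variables do not carry over. Pictures are saved under pics/ and viewed, at most 13 in all, crops included, and the job is handed in when it is done.

Besides the shell and the picture viewer there is one more tool, called after "Call:" in YAML: its name, and indented under it one key for each argument. step_arm: Moves the arm, as the interface text tells. Its arguments: {"type":"object","properties":{"series":{"type":"array"},"squeeze":{"type":"number"}},"required":["series"]}

```bash
mkdir -p pics
cat > h.py <<'E'
import numpy as np, cv2
from scipy.spatial.transform import Rotation as R
from cell import manip
def cam(n):
    s=manip.read_state(); i=manip.camera_info(n); p,d=manip.camera(n); return p,d,i
def M(i):
    o=np.array(i["orientation"],float)
    return o if o.shape==(3,3) else R.from_euler('xyz',o).as_matrix()
def rays(i,uv):
    f=192/np.tan(np.radians(i["fovy"])/2); uv=np.atleast_2d(uv).astype(float)
    c=np.c_[(uv[:,0]-i["cx"])/f,(uv[:,1]-i["cy"])/f,np.ones(len(uv))]
    return c@M(i).T
def onplane(i,uv,z):
    r=rays(i,uv); e=np.array(i["eye"]); return e+r*((z-e[2])/r[:,2])[:,None]
def cloud(i,d):
    v,u=np.mgrid[:384,:512]; r=rays(i,np.c_[u.ravel(),v.ravel()])
    return (np.array(i["eye"])+r*d.ravel()[:,None]).reshape(384,512,3)
E
python3 - <<'E'
from h import *
print(manip.read_state())
a=[]
for n in("scene","side","wrist"):
    p,d,i=cam(n); print(n,i); np.savez("pics/%s0.npz"%n,p=p,d=d); cv2.imwrite(f"pics/{n}0.png",p)
    import pickle; pickle.dump(i,open(f"pics/{n}0.pkl","wb"))
    if n!="wrist": cv2.imwrite(f"pics/{n}0b.png",cv2.resize(p,(800,600)))
E
```

```text
{'clock': 0.0, 'joints': array([ 1.24038459e+00,  3.00499929e-01,  1.52157554e+00, -2.74526135e-05,
        1.32070658e+00, -6.65910431e-02]), 'qd': array([-2.35402826e-04,  3.37303359e-04, -2.91739140e-05,  2.73713880e-03,
        9.10806486e-04,  5.09136586e-04]), 'effort': array([ 2.01685027e-03, -5.31807876e+01, -3.52742279e+01,  7.09387986e-02,
        2.43975897e-02, -8.23350570e-05]), 'eef_pos': array([143.34202784, 530.71496563, 201.17286679]), 'eef_rot': array([-3.14040413e+00, -5.26127408e-05,  2.87777874e+00]), 'wrist_force': array([-0.23374497, -0.17198466, -0.08144412]), 'moment': array([-0.0115408 , -0.00866555,  0.01937396]), 'finger_force': 0.0, 'finger_gap': 93.83462302855673}
scene {'fovy': 52.0299369594852, 'cx': 252.35266059220825, 'cy': 193.40646047300686, 'eye': array([   28.11832374, -1057.85083747,  1039.64906445]), 'orientation': array([-2.27589024, -0.00760392, -0.42591932])}
side {'fovy': 47.08008905112381, 'cx': 246.36009586239442, 'cy': 194.95947341807513, 'eye': array([  470.52984507, -1003.20201186,  1017.4183905 ]), 'orientation': array([-2.34284267,  0.00669173, -0.04451041])}
wrist {'fovy': 71.27041190743041, 'cx': 258.86381092125094, 'cy': 198.48395140379998, 'eye': array([ 69.15353513, 551.19415739, 384.31412018]), 'orientation': array([2.87416134e+00, 1.45933319e-04, 1.30586860e+00])}
```

View pics/scene0b.png

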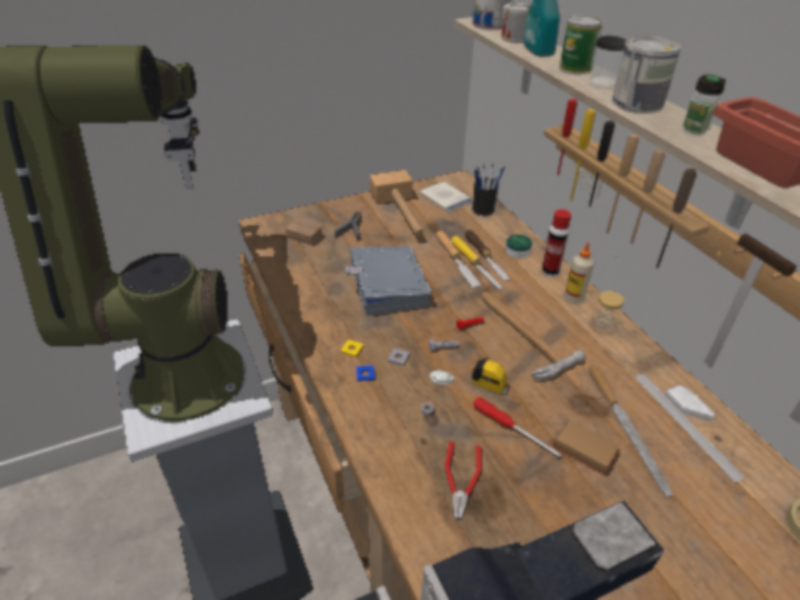

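View pics/side0b.png

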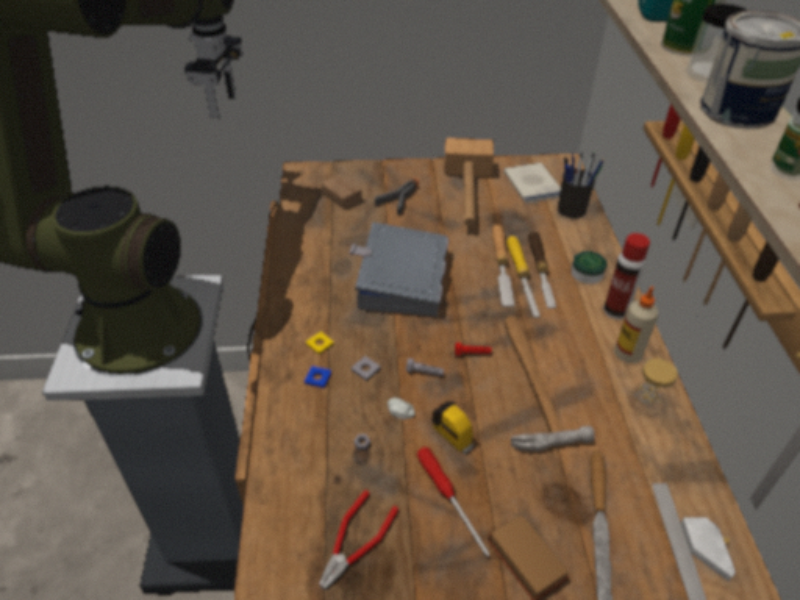

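The scene view (800x600) shows the case at (390,278), its tab at (352,270), the washer at (399,356), the bolt at (443,345) and what looks like the nut at (429,411). In the side view these are the case (403,270), tab (358,250), washer (366,368), bolt (425,368) and nut (362,447).

Run:
```python
from h import *
import pickle
S={}
for n in("scene","side"):
    z=np.load(f"pics/{n}0.npz"); S[n]=(z["p"],z["d"],pickle.load(open(f"pics/{n}0.pkl","rb")))
p,d,i=S["side"]; C=cloud(i,d)
for k,uv in dict(washer=(366,368),bolt=(425,368),nut=(362,447),nut_top=(362,438),chip=(400,408),tab=(355,250),lidbl=(446,236),lidfl=(368,228),lidfr=(360,288),lidbr=(444,300),yel=(320,342),blue=(318,377),red=(472,350),tape=(455,425),sd=(430,460)).items():
    u,v=np.array(uv)*.64; print(k,onplane(i,[u,v],10).round(),C[int(v),int(u)].round())
# crop
a=cv2.resize(p[135:310,180:310],None,fx=3.4,fy=3.4,interpolation=cv2.INTER_CUBIC)
p2=S["scene"][0]; b=cv2.resize(p2[145:285,205:345],None,fx=4,fy=4,interpolation=cv2.INTER_CUBIC)
cv2.imwrite("pics/cropA.png",a)
# lid plane: points above z 25 within region
m=(C[...,2]>30)&(C[...,2]<160)&(C[...,0]>280)&(C[...,0]<620)&(C[...,1]>-60)&(C[...,1]<350)
P=C[m]; 
for x0 in range(280,620,15):
    q=P[(P[:,0]>=x0)&(P[:,0]<x0+15)]
    if len(q)>5: print(x0,len(q),np.percentile(q[:,1],[2,98]).round(),np.percentile(q[:,2],[5,50,95]).round(1))
```

```text
washer [[ 466. -141.   10.]] [ 465. -132.    2.]
bolt [[ 579. -147.   10.]] [ 578. -149.   15.]
nut [[ 454. -320.   10.]] [ 453. -319.    9.]
nut_top [[ 455. -301.   10.]] [ 453. -297.    6.]
chip [[ 525. -240.   10.]] [ 525. -243.   15.]
tab [[449. 213.  10.]] [450. 139.  71.]
lidbl [[662. 253.  10.]] [654. 206.  47.]
lidfl [[481. 293.  10.]] [480. 309.   2.]
lidfr [[459.  85.  10.]] [458.  27.  65.]
lidbr [[635.  38.  10.]] [635.  45.   3.]
yel [[376. -69.  10.]] [373. -58.   2.]
blue [[ 374. -159.   10.]] [ 372. -153.    4.]
red [[ 675. -105.   10.]] [ 675. -105.   10.]
tape [[ 620. -282.   10.]] [ 612. -318.   61.]
sd [[ 570. -352.   10.]] [ 567. -362.   28.]
430 11 [128. 154.] [69.8 76.5 79.4]
445 65 [ 31. 153.] [38.1 68.3 76.9]
460 142 [ 27. 148.] [32.8 66.4 72.9]
475 192 [ 25. 216.] [38.2 65.5 69.6]
490 216 [ 23. 240.] [43.6 64.4 67.9]
505 228 [ 19. 232.] [41.4 62.8 67.9]
520 222 [ 16. 231.] [39.4 60.7 64.6]
535 222 [ 15. 231.] [43.7 58.9 63.5]
550 215 [ 11. 225.] [41.9 57.2 61.4]
565 221 [  8. 222.] [39.5 55.1 59.7]
580 214 [  5. 222.] [42.  53.5 58.1]
595 212 [  0. 219.] [39.8 51.5 55.8]
610 139 [ -0. 215.] [43.7 49.7 54.6]
```

View pics/cropA.png

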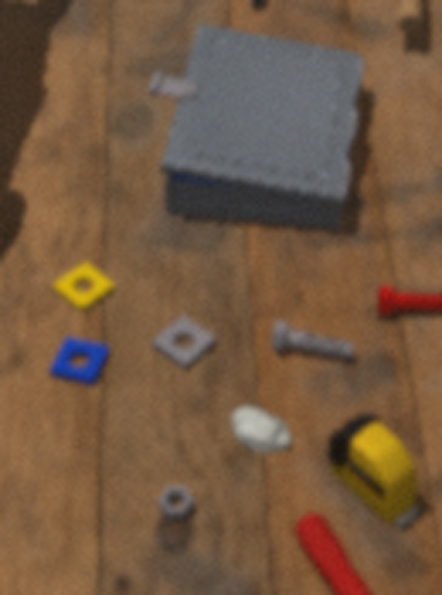

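The crop confirms the lid is ajar by about 0.13 rad. It shows the tab at (170,85), washer (184,342), bolt (315,341) and nut (176,500). I'll move the wrist camera over the area.

Call:
step_arm:
  series: [26, -43, 4, 0.008, 0, 26, -43, 4, 0.008, 0, 26, -43, 4, 0.008, 0, 26, -43, 4, 0.008, 0, 26, -43, 4, 0.008, 0, 26, -43, 4, 0.008, 0, 26, -43, 4, 0.008, 0, 26, -43, 4, 0.008, 0, 26, -43, 4, 0.008, 0, 26, -43, 4, 0.008, 0, 27, -40, 0, 0, 0, 0, 0, 0, 0, 0, 0, 0, 0, 0, 0]

```text
clock: 1.78
eef_pos: [430.1, 61.2, 241.5]
eef_rot: [3.142, -0.001, 2.957]
wrist_force: [-0.0, 0.5, 0.8]
finger_gap: 94.2
finger_force: 0.0
```

Run:
```python
from h import *
import pickle
p,d,i=cam("wrist"); np.savez("pics/w1.npz",p=p,d=d); pickle.dump(i,open("pics/w1.pkl","wb"))
cv2.imwrite("pics/w1.png",cv2.resize(p,(800,600),interpolation=cv2.INTER_CUBIC)); print(i, manip.read_state()["eef_pos"])
```

```text
{'fovy': 71.27041190743041, 'cx': 258.86381092125094, 'cy': 198.48395140379998, 'eye': array([354.58829317,  75.54096806, 424.64025244]), 'orientation': array([ 2.87463765e+00, -7.99632780e-04,  1.38552137e+00])} [430.00984616  61.59453933 241.66771382]
```

View pics/w1.png

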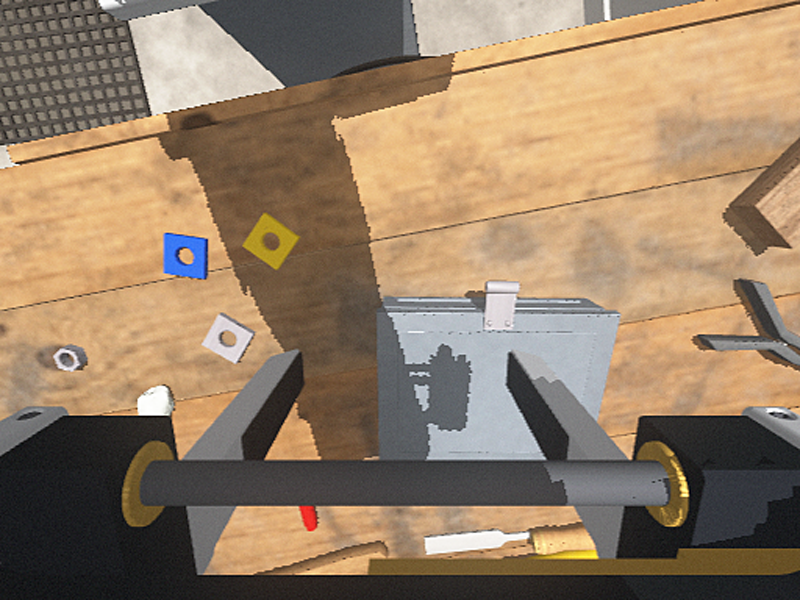

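The wrist view (800x600) shows the tab bar at (502,287), case front corners (378,305) and (618,310), washer (228,338), nut lying flat (69,358), blue and yellow look-alikes at (186,255) and (270,240), and the chip (155,400).

```bash
cat >> h.py <<'E'
def blob(p,box,lo=None,fn=None):
    pass
E
python3 - <<'E'
from h import *
import pickle
z=np.load("pics/w1.npz"); p,d=z["p"],z["d"]; i=pickle.load(open("pics/w1.pkl","rb")); C=cloud(i,d)
# lid pts
m=np.zeros((384,512),bool); m[180:300,240:390]=1
print("grid z along column u=325", [(v,C[v,325].round().tolist()) for v in range(176,215,3)])
# points above bench
roi=(C[...,2]>35)&(C[...,0]>390)&(C[...,0]<560)&(C[...,1]>10)&(C[...,1]<260)&(d>0)
roi&=(np.mgrid[:384,:512][0]<290)
P=C[roi]
# case top surface (lid) plane robust: 
g=P[(P[:,0]>480)]
g=g[g[:,2]<85]
A=np.c_[g[:,:2],np.ones(len(g))]; c=np.linalg.lstsq(A,g[:,2],rcond=None)[0]
for _ in range(5):
    r=abs(A@c-g[:,2])<3; c=np.linalg.lstsq(A[r],g[r,2],rcond=None)[0]
print("plane",c,r.sum(),"tilt",np.hypot(*c[:2]),"dir yaw",np.arctan2(-c[1],-c[0]))
hsv=cv2.cvtColor(p,cv2.COLOR_BGR2HSV)
def comp(box,cond,name,z):
    u0,v0,u1,v1=box; mk=np.zeros((384,512),np.uint8); mk[v0:v1,u0:u1]=cond[v0:v1,u0:u1]
    mk=cv2.morphologyEx(mk,cv2.MORPH_OPEN,np.ones((3,3)))
    cs,_=cv2.findContours(mk,cv2.RETR_EXTERNAL,cv2.CHAIN_APPROX_NONE); k=max(cs,key=cv2.contourArea)
    w=onplane(i,k[:,0].astype(float),z)[:,:2].astype(np.float32); rc=cv2.minAreaRect(w); print(name,rc,cv2.contourArea(k)); return mk
lowsat=(hsv[...,1]<70)&(hsv[...,2]>60)
comp((125,195,168,236),lowsat,"washer",8)
comp((28,215,62,242),lowsat,"nut",13)
mk=comp((300,176,340,214),(hsv[...,1]<70)&(hsv[...,2]>150),"tabish",72)
for v in range(178,214,3): print(v,''.join('%4d'%x for x in p[v,304:338:2,1]))
cv2.imwrite("pics/t.png",0*p)
E
```

```text
grid z along column u=325 [(176, [452.0, 166.0, -0.0]), (179, [456.0, 165.0, 0.0]), (182, [442.0, 149.0, 76.0]), (185, [446.0, 148.0, 77.0]), (188, [452.0, 149.0, 70.0]), (191, [456.0, 148.0, 71.0]), (194, [460.0, 148.0, 71.0]), (197, [464.0, 147.0, 71.0]), (200, [469.0, 147.0, 71.0]), (203, [473.0, 146.0, 71.0]), (206, [477.0, 146.0, 71.0]), (209, [482.0, 145.0, 70.0]), (212, [488.0, 146.0, 66.0])]
plane [-1.15373696e-01  2.23632902e-02  1.18564580e+02] 6414 tilt 0.11752108976592887 dir yaw -0.1914592864972752
washer ((461.9159240722656, -133.3595733642578), (41.751197814941406, 43.890846252441406), 45.77250671386719) 600.0
nut ((450.7384948730469, -300.43133544921875), (25.940614700317383, 37.20425796508789), 30.20799446105957) 249.0
tabish ((467.871337890625, 139.58868408203125), (54.58803176879883, 35.53746032714844), 79.36988830566406) 661.5
178  177 180 170 176 185 182 181 187 188 191 180 190 186 190 187 181 184
181  188 188 192 145 216 221 218 215 216 216 212 214 210 212 190 180 174
184  188 194 199 129 205 230 231 233 232 234 235 235 231 226 178 172 176
187   90  92  87  76 100 106 111 115 122 124 125 130 136 144 172 177 185
190  100  94  94  82 223 219 219 219 217 221 215 218 214 179 123 154 155
193  102 102  97  82 228 216 219 224 219 220 217 212 222 193 178 186 181
196  113  84  88 113 220 216 222 217 218 219 215 213 231 107 113 112 103
199  122 118 127 158 219 216 221 219 219 216 213 209 225 119 127 127 122
202  194 192 201 204 217 213 220 216 213 214 214 207 216 194 195 192 192
205  195 192 196 191 169 198 216 211 219 217 185 206 205 193 193 193 194
208  195 189 199 201 197 200 216 214 218 213 159 193 229 189 193 197 192
211  192 197 197 153 190 193 152 191 193 124 192 190 191 192 200 188 195
```

Run:
```python
from h import *
import pickle
z=np.load("pics/w1.npz"); p,d=z["p"],z["d"]; i=pickle.load(open("pics/w1.pkl","rb")); C=cloud(i,d)
c=[-1.1537e-01,2.236e-02,118.56]
m=(abs(C[...,2]-C[...,:2]@c[:2]-c[2])<8)&(d>0)
def line(Q):
    Q=np.array(Q); 
    for _ in range(4):
        f=np.polyfit(Q[:,0],Q[:,1],1); r=abs(np.polyval(f,Q[:,0])-Q[:,1]); Q=Q[r<=max(1.5,np.percentile(r,85))]
    return f,len(Q)
L=[];Rr=[]
for v in range(212,284):
    us=np.where(m[v,225:300])[0]
    if len(us): L.append(C[v,225+us[0],:2])
    us=np.where(m[v,340:400])[0]
    if len(us) : Rr.append(C[v,340+us[-1],:2])
F=[]
for u in list(range(255,305))+list(range(342,385)):
    vs=np.where(m[185:230,u])[0]
    if len(vs): F.append(C[185+vs[0],u,:2][::-1])
for n,Q in(("y-",L),("y+",Rr),("front",F)):
    f,k=line(Q); print(n,f,np.arctan(f[0]),k)
print("bar",onplane(i,[[311.2,183.7],[332.3,183.7],[321.8,183.7]],72).round(1))
```

```text
y- [ -0.19424222 119.40911884] -0.1918531539348436 72
y+ [-1.98982489e-01  3.42007368e+02] -0.1964169928760915 54
front [1.97178730e-01 4.40242625e+02] 0.19468133401384058 93
bar [[442.2 131.   72. ]
 [447.4 158.9  72. ]
 [444.8 145.   72. ]]
```

Call:
step_arm:
  series: [7, 42, 0, -0.009, 0.3, 7, 41, 0, 0, 0.45, 0, 0, -41, 0, 0.45, 0, 0, -41, 0, 0.45, 0, 0, -40, 0, 0.45, 0, 0, -40, 0, 0.45, 0, 0, 0, 0, 0.45, 0, 0, 0, 0, 0.45]
  squeeze: 30

```text
clock: 2.82
eef_pos: [444.9, 144.7, 81.3]
eef_rot: [3.141, 0.002, 2.95]
wrist_force: [0.2, 0.2, -0.8]
finger_gap: 51.8
finger_force: 0.0
```

Run:
```python
from h import *
import pickle
for n in("scene","side"):
    z=np.load(f"pics/{n}0.npz"); i=pickle.load(open(f"pics/{n}0.pkl","rb")); C=cloud(i,z["d"]).reshape(-1,3)
    q=C[(C[:,2]>150)&(C[:,0]>550)&(C[:,1]>-300)&(C[:,1]<400)&(z["d"].ravel()>0)]
    print(n,len(q)); 
    for z0 in range(150,900,50):
        s=q[(q[:,2]>=z0)&(q[:,2]<z0+50)]
        if len(s)>3: print(z0,len(s),np.percentile(s[:,0],[1,50]).round())
p,d,i=cam("wrist"); np.savez("pics/w2.npz",p=p,d=d); pickle.dump(i,open("pics/w2.pkl","wb"))
cv2.imwrite("pics/w2.png",p); print(manip.read_state()["eef_pos"])
```

```text
scene 19294
150 1391 [ 970. 1082.]
200 1326 [1033. 1082.]
250 1069 [1031. 1080.]
300 1239 [1010. 1032.]
350 1888 [1015. 1080.]
400 1246 [1023. 1079.]
500 2907 [935. 969.]
550 2186 [956. 986.]
600 3478 [ 956. 1022.]
650 1662 [1077. 1083.]
700 869 [1078. 1083.]
750 33 [1077. 1082.]
side 17918
150 1926 [ 970. 1081.]
200 1740 [1032. 1081.]
250 506 [1031. 1039.]
300 1216 [1010. 1024.]
350 2441 [1012. 1032.]
400 231 [1022. 1026.]
500 4526 [935. 963.]
550 2430 [955. 983.]
600 2749 [955. 991.]
650 153 [957. 999.]
[445.1513127  144.58585643  81.57474013]
```

View pics/w2.png

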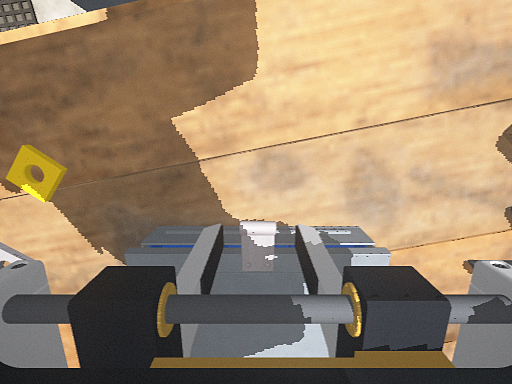

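The picture shows the tab bar at (260,228), centred between the fingers (212 to 308). I'll close on it.

Call:
step_arm:
  series: [0, 0, -2, 0, 1, 0, 0, 0, 0, 1, 0, 0, 0, 0, 1, 0, 0, 0, 0, 1]
  squeeze: 35

```text
clock: 3.38
eef_pos: [444.5, 143.9, 77.9]
eef_rot: [3.142, 0.0, 2.949]
wrist_force: [-0.3, -0.1, 0.5]
finger_gap: 15.1
finger_force: 0.0
```

Run:
```python
import numpy as np
h=np.array([634.4,106.7,42]);ex=np.array([.981,-.193,0]);ez=np.array([0,0,1])
T=np.r_[np.linspace(.117,1.76,20)]
P=[h+ex*(-196*np.cos(t)+5*np.sin(t))+ez*(196*np.sin(t)+5*np.cos(t)) for t in T]
print(np.diff(P,axis=0).round(1).tolist())
```

```text
[[3.1, -0.6, 16.7], [4.5, -0.9, 16.3], [5.8, -1.1, 15.9], [7.2, -1.4, 15.3], [8.4, -1.7, 14.6], [9.6, -1.9, 13.8], [10.8, -2.1, 12.9], [11.8, -2.3, 11.9], [12.8, -2.5, 10.8], [13.7, -2.7, 9.7], [14.4, -2.8, 8.4], [15.1, -3.0, 7.1], [15.6, -3.1, 5.8], [16.1, -3.2, 4.4], [16.4, -3.2, 2.9], [16.6, -3.3, 1.5], [16.6, -3.3, 0.0], [16.6, -3.3, -1.4], [16.4, -3.2, -2.9]]
```

Run:
```python
from h import *
import pickle
z=np.load("pics/w2.npz"); p,d=z["p"],z["d"]; i=pickle.load(open("pics/w2.pkl","rb")); C=cloud(i,d)
print([(v,C[v,258].round().tolist()) for v in range(216,275,3)])
print([(v,C[v,217].round().tolist()) for v in range(216,260,4)])
print(manip.read_state()["finger_gap"])
p,d,i=cam("wrist"); q,_,_=cam("side")
cv2.imwrite("pics/w3.png",np.hstack([cv2.resize(p[180:330,170:350],None,fx=2.2,fy=2.2),cv2.resize(q[125:215,190:300],(403,330),interpolation=cv2.INTER_CUBIC)]))
```

```text
[(216, [459.0, 141.0, 1.0]), (219, [462.0, 141.0, -0.0]), (222, [439.0, 145.0, 73.0]), (225, [440.0, 145.0, 76.0]), (228, [443.0, 145.0, 76.0]), (231, [445.0, 144.0, 77.0]), (234, [448.0, 144.0, 75.0]), (237, [452.0, 143.0, 71.0]), (240, [454.0, 142.0, 71.0]), (243, [457.0, 142.0, 71.0]), (246, [460.0, 141.0, 71.0]), (249, [462.0, 141.0, 71.0]), (252, [465.0, 140.0, 70.0]), (255, [468.0, 140.0, 69.0]), (258, [471.0, 139.0, 69.0]), (261, [473.0, 139.0, 70.0]), (264, [477.0, 138.0, 68.0]), (267, [479.0, 138.0, 68.0]), (270, [482.0, 137.0, 68.0]), (273, [486.0, 136.0, 66.0])]
[(216, [451.0, 100.0, 0.0]), (220, [455.0, 99.0, 1.0]), (224, [430.0, 118.0, 87.0]), (228, [430.0, 119.0, 94.0]), (232, [431.0, 120.0, 100.0]), (236, [431.0, 120.0, 106.0]), (240, [432.0, 121.0, 110.0]), (244, [434.0, 120.0, 111.0]), (248, [437.0, 120.0, 111.0]), (252, [439.0, 120.0, 113.0]), (256, [441.0, 119.0, 113.0])]
15.145655375631398
```

View pics/w3.png

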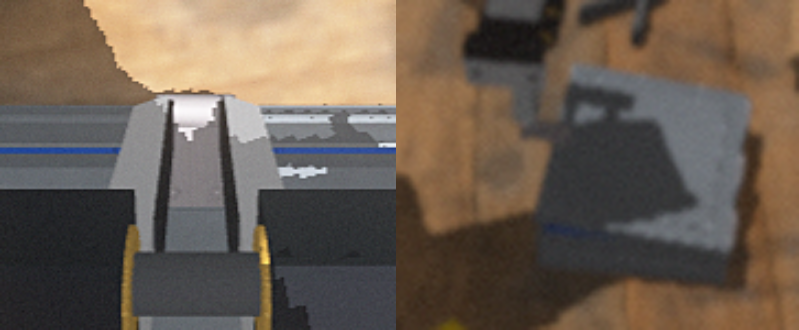

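Run:
```python
from h import *
s=manip.read_state(); print(s["finger_gap"],s["finger_force"],s["wrist_force"],s["eef_pos"])
p,d,i=cam("wrist"); C=cloud(i,d)
for v in range(220,262,5): print(v,[C[v,u].round().astype(int).tolist() for u in (232,240,246,252,258,264,270,276,284)])
s=manip.read_state(); print(s["finger_gap"],s["finger_force"])
```

```text
6.859383114665966 0.0 [0.05827513 0.52114906 0.26156329] [444.40979055 143.93806832  77.74646913]
220 [[456, 114, 0], [458, 122, 0], [459, 128, 0], [461, 134, -1], [462, 140, -1], [462, 146, 1], [464, 152, 1], [465, 158, 1], [467, 166, 0]]
225 [[462, 112, 0], [437, 131, 72], [433, 137, 85], [435, 141, 83], [439, 145, 74], [437, 149, 81], [436, 154, 86], [441, 158, 76], [472, 165, 1]]
230 [[464, 113, 9], [432, 134, 96], [433, 138, 94], [435, 141, 91], [442, 144, 78], [437, 149, 91], [436, 153, 95], [437, 157, 94], [475, 164, 7]]
235 [[464, 114, 21], [433, 134, 102], [433, 138, 103], [435, 142, 101], [446, 143, 76], [437, 149, 100], [436, 153, 104], [437, 157, 103], [474, 163, 21]]
240 [[465, 115, 32], [433, 135, 110], [434, 138, 111], [436, 142, 108], [452, 142, 72], [440, 148, 101], [436, 153, 111], [437, 156, 111], [438, 161, 110]]
245 [[433, 130, 116], [432, 136, 119], [433, 139, 118], [436, 142, 115], [457, 141, 70], [443, 148, 102], [436, 152, 118], [437, 156, 117], [438, 160, 118]]
250 [[432, 131, 125], [433, 136, 125], [433, 139, 125], [435, 142, 122], [461, 140, 71], [446, 147, 102], [436, 152, 124], [436, 155, 125], [437, 160, 125]]
255 [[432, 132, 130], [433, 136, 131], [434, 139, 130], [435, 142, 128], [465, 139, 70], [450, 147, 102], [436, 152, 130], [437, 155, 131], [437, 159, 131]]
260 [[432, 133, 136], [433, 137, 136], [433, 140, 136], [438, 142, 128], [470, 139, 69], [453, 146, 103], [436, 152, 135], [437, 155, 135], [369, 159, 261]]
3.199028966441172 0.0
```

Run:
```python
from h import *
p,d,i=cam("wrist"); C=cloud(i,d)
print(i["eye"],manip.read_state()["eef_pos"])
for u in (246,268): print([(v,C[v,u].round().astype(int).tolist()) for v in range(218,232)])
p,d,i=cam("side"); C=cloud(i,d)
m=(C[...,0]>415)&(C[...,0]<475)&(C[...,1]>90)&(C[...,1]<200)&(C[...,2]>40)&(C[...,2]<300)
v,u=np.where(m); print(u.min(),u.max(),v.min(),v.max())
for vv in range(v.min(),v.max()+1,2): 
    k=np.where(m[vv])[0]; print(vv,[C[vv,x].round().astype(int).tolist() for x in k[::2]][:7])
```

```text
[368.94857513 158.9279153  260.81382219] [444.42758052 143.9577557   77.74238758]
[(218, [457, 128, 0]), (219, [458, 128, 0]), (220, [459, 128, 0]), (221, [460, 128, 1]), (222, [461, 127, 1]), (223, [437, 136, 70]), (224, [437, 136, 72]), (225, [437, 136, 74]), (226, [433, 137, 87]), (227, [434, 137, 88]), (228, [433, 138, 92]), (229, [433, 138, 93]), (230, [433, 138, 95]), (231, [434, 138, 96])]
[(218, [461, 151, 0]), (219, [463, 150, 0]), (220, [463, 150, 0]), (221, [465, 150, 0]), (222, [466, 150, 0]), (223, [440, 152, 71]), (224, [441, 152, 72]), (225, [436, 152, 86]), (226, [436, 152, 88]), (227, [437, 152, 88]), (228, [436, 152, 91]), (229, [436, 152, 93]), (230, [436, 152, 95]), (231, [436, 152, 96])]
213 234 104 171
104 [[473, 123, 299]]
106 [[416, 131, 289], [423, 123, 294], [429, 115, 299], [444, 114, 299], [452, 112, 300], [458, 112, 300], [464, 115, 297]]
108 [[416, 133, 281], [422, 124, 286], [428, 117, 290], [434, 112, 294], [440, 110, 295], [446, 108, 296], [452, 115, 291]]
110 [[416, 126, 278], [422, 120, 282], [428, 125, 278], [434, 116, 284], [440, 114, 285], [446, 
[... 1492 characters left out ...]
46 []
148 []
150 [[435, 136, 117], [442, 135, 117], [449, 130, 121], [455, 145, 109]]
152 [[435, 132, 112], [442, 133, 111], [448, 130, 113], [455, 139, 105]]
154 [[435, 134, 102], [441, 131, 104], [448, 132, 103], [454, 138, 97]]
156 [[434, 138, 90], [441, 131, 95], [448, 135, 92], [454, 138, 89]]
158 [[444, 144, 76], [450, 143, 77], [457, 149, 72], [464, 152, 69], [470, 148, 71]]
160 [[440, 132, 77], [447, 134, 75], [454, 133, 76], [460, 137, 73], [467, 140, 70], [474, 140, 69]]
162 [[440, 132, 69], [447, 130, 70], [457, 128, 72], [463, 133, 67], [470, 129, 70]]
164 [[466, 118, 71]]
166 [[466, 110, 69], [473, 108, 70]]
168 [[463, 106, 64], [469, 101, 68]]
170 [[466, 95, 64], [472, 94, 65]]
```

Run:
```python
from h import *
import pickle
for n,us in(("w1",(184,188,192,328,332,340)),("w2",(214,218,222,296,302,308))):
    z=np.load(f"pics/{n}.npz"); i=pickle.load(open(f"pics/{n}.pkl","rb")); C=cloud(i,z["d"])
    for u in us:
        c=C[:,u]; t=c[:,2]; k=[v for v in range(200,290) if abs(t[v]-t[v-1])>6 ][:3]
        print(n,u,[(v,c[v-1].round().tolist(),c[v].round().tolist()) for v in k])
```

```text
w1 184 [(225, [489.0, -78.0, 1.0], [411.0, 12.0, 248.0]), (226, [411.0, 12.0, 248.0], [355.0, 76.0, 425.0]), (227, [355.0, 76.0, 425.0], [411.0, 13.0, 254.0])]
w1 188 [(217, [477.0, -68.0, 0.0], [355.0, 76.0, 425.0]), (218, [355.0, 76.0, 425.0], [480.0, -68.0, 1.0]), (224, [489.0, -71.0, 1.0], [411.0, 14.0, 247.0])]
w1 192 [(225, [491.0, -64.0, 1.0], [413.0, 16.0, 245.0]), (250, [429.0, 14.0, 251.0], [539.0, -77.0, -0.0])]
w1 328 [(223, [504.0, 148.0, 65.0], [429.0, 112.0, 246.0]), (256, [446.0, 106.0, 261.0], [562.0, 144.0, 56.0])]
w1 332 [(225, [508.0, 154.0, 64.0], [430.0, 114.0, 249.0]), (227, [430.0, 113.0, 252.0], [355.0, 76.0, 425.0]), (228, [355.0, 76.0, 425.0], [430.0, 112.0, 255.0])]
w1 340 [(227, [513.0, 165.0, 64.0], [431.0, 118.0, 254.0]), (278, [447.0, 106.0, 287.0], [605.0, 158.0, 52.0])]
w2 214 [(225, [459.0, 94.0, 0.0], [429.0, 116.0, 90.0]), (277, [448.0, 118.0, 126.0], [483.0, 99.0, 65.0])]
w2 218 [(222, [456.0, 99.0, 1.0], [369.0, 159.0, 264.0]), (223, [369.0, 159.0, 264.0], [459.0, 99.0, 0.0]), (224, [459.0, 99.0, 0.0], [430.0, 119.0, 87.0])]
w2 222 [(225, [461.0, 103.0, -0.0], [432.0, 121.0, 84.0]), (250, [448.0, 118.0, 91.0], [462.0, 111.0, 62.0])]
w2 296 [(225, [476.0, 179.0, -1.0], [442.0, 173.0, 85.0]), (253, [457.0, 169.0, 96.0], [473.0, 170.0, 67.0])]
w2 302 [(225, [476.0, 185.0, 1.0], [441.0, 176.0, 90.0]), (238, [441.0, 173.0, 108.0], [369.0, 159.0, 264.0]), (239, [369.0, 159.0, 264.0], [442.0, 173.0, 109.0])]
w2 308 [(226, [479.0, 191.0, 0.0], [442.0, 180.0, 91.0])]
```

Both cameras put the fingertips about 5 mm above the reported TCP height, not 25 mm below it, so the jaws closed over the bar without touching it. I'll open, go lower with a force check, and close again.

Call:
step_arm:
  series: [0, 0, 0, 0, 0.45, 0, 0, 0, 0, 0.45, 0, 0, 0, 0, 0.45, 0, 0, 0, 0, 0.45, 0, 0, -8, 0, 0.45, 0, 0, -8, 0, 0.45, 0, 0, -8, 0, 0.45, 0, 0, 0, 0, 0.45]

```text
clock: 4.62
eef_pos: [444.0, 143.8, 52.9]
eef_rot: [-3.141, -0.001, 2.949]
wrist_force: [0.6, -0.2, 0.2]
finger_gap: 51.7
finger_force: 0.0
```

Call:
step_arm:
  series: [0, 0, 0, 0, 1, 0, 0, 0, 0, 1, 0, 0, 0, 0, 1, 0, 0, 0, 0, 1]

```text
clock: 5.12
eef_pos: [444.4, 143.6, 53.8]
eef_rot: [-3.141, 0.0, 2.949]
wrist_force: [0.0, -5.2, 1.0]
finger_gap: 27.8
finger_force: 35.0
```

The bar is now gripped (gap 27.8 mm). I'll swing the lid up along the arc.

Call:
step_arm:
  series: [3, -0.5, 16.5, 0, 1, 4.5, -1, 16.5, 0, 1, 6, -1, 16, 0, 1, 7, -1.5, 15.5, 0, 1, 8.5, -1.5, 14.5, 0, 1, 9.5, -2, 14, 0, 1, 11, -2, 13, 0, 1, 12, -2.5, 12, 0, 1, 12.5, -2.5, 10.5, 0, 1, 13.5, -2.5, 9.5, 0, 1]

```text
clock: 6.38
eef_pos: [531.8, 126.6, 191.7]
eef_rot: [-3.141, -0.002, 2.949]
wrist_force: [0.1, -4.1, -8.3]
finger_gap: 27.8
finger_force: 35.0
```

Call:
step_arm:
  series: [14.5, -3, 8.5, 0, 1, 15, -3, 7, 0, 1, 15.5, -3, 6, 0, 1, 16, -3, 4.5, 0, 1, 16.5, -3.5, 3, 0, 1, 16.5, -3, 1.5, 0, 1, 16.5, -3.5, 0, 0, 1, 16.5, -3, -1.5, 0, 1, 16.5, -3, -3, 0, 1, 0, 0, 0, 0, 1]

```text
clock: 7.62
eef_pos: [676.8, 98.4, 218.6]
eef_rot: [3.141, 0.002, 2.948]
wrist_force: [2.3, -4.6, 3.2]
finger_gap: 27.1
finger_force: 35.0
```

Call:
step_arm:
  series: [1.5, 0, 0, 0, 1, 0, 0, 0, 0, 0.45, 0, 0, 0, 0, 0.45, 0, 0, 25, 0, 0.3, 0, 0, 30, 0, 0.3, -10, 0, 20, 0, 0.3, 0, 0, 0, 0, 0.3]

```text
clock: 8.5
eef_pos: [666.6, 99.2, 294.4]
eef_rot: [3.141, 0.003, 2.949]
wrist_force: [-0.2, 0.2, 0.8]
finger_gap: 65.6
finger_force: 0.0
```

Run:
```python
from h import *
import pickle
p,d,i=cam("wrist"); np.savez("pics/w4.npz",p=p,d=d); pickle.dump(i,open("pics/w4.pkl","wb"))
cv2.imwrite("pics/w4.png",cv2.resize(p,(800,600),interpolation=cv2.INTER_CUBIC)); print(i["eye"],manip.read_state()["eef_pos"])
```

```text
[590.66583142 114.11804665 477.23916269] [666.5889742   99.13201452 292.74734679]
```

View pics/w4.png

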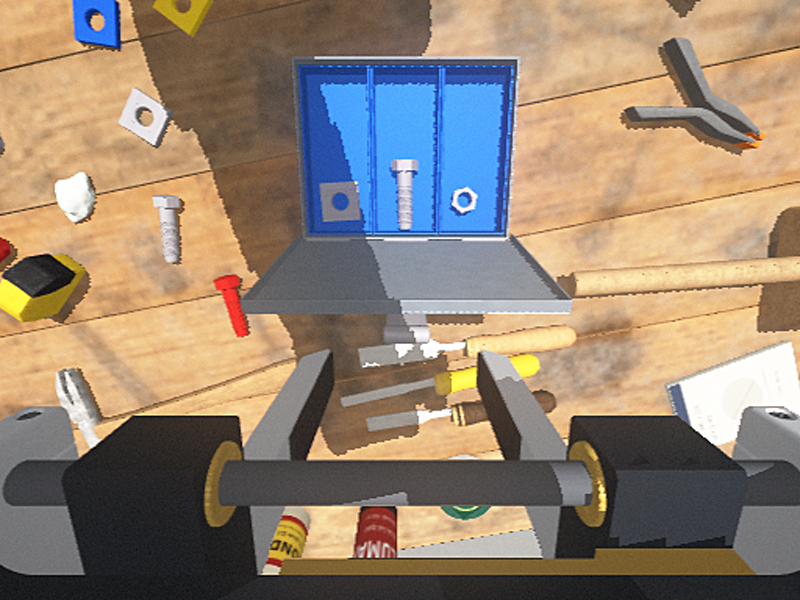

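The wrist view (800x600) shows the lid open and the bins in order from -y to +y: washer (old washer at 340,202), bolt (old bolt 405,195) and nut (old nut 464,200). On the bench are the washer (145,116) and the bolt, head up at (167,202) to tip (170,262). The red look-alike is at (232,305).

Run:
```python
from h import *
import pickle
z=np.load("pics/w4.npz"); p,d=z["p"],z["d"]; i=pickle.load(open("pics/w4.pkl","rb")); C=cloud(i,d)
hsv=cv2.cvtColor(p,cv2.COLOR_BGR2HSV); sc=.64
def comp(box,cond,name,h):
    u0,v0,u1,v1=[int(x*sc) for x in box]; mk=np.zeros((384,512),np.uint8); mk[v0:v1,u0:u1]=cond[v0:v1,u0:u1]
    n,l,st,ct=cv2.connectedComponentsWithStats(mk); k=1+np.argmax(st[1:,4]); mk=(l==k).astype(np.uint8)
    cs,_=cv2.findContours(mk,cv2.RETR_EXTERNAL,cv2.CHAIN_APPROX_NONE); c=max(cs,key=cv2.contourArea)
    w=onplane(i,c[:,0].astype(float),h)[:,:2]; rc=cv2.minAreaRect(w.astype(np.float32))
    v,u=np.where(mk); W=onplane(i,np.c_[u,v],h)[:,:2]
    ev,V=np.linalg.eigh(np.cov(W.T)); ax=V[:,1]
    print(name,st[k,4],"rect",np.round(rc[0],1),np.round(rc[1],1),round(rc[2],1),"box",cv2.boxPoints(rc).round().tolist(),"axis",np.arctan2(ax[1],ax[0]).round(3)); return W,ax
gray=(hsv[...,1]<60)&(hsv[...,2]>90)
comp((110,80,180,155),gray,"washer",8)
W,ax=comp((145,185,195,272),gray,"bolt",10)
t=(W-W.mean(0))@ax; b=np.array([-ax[1],ax[0]]); s=(W-W.mean(0))@b
print("ends",(W.mean(0)+ax*t.min()).round(1),(W.mean(0)+ax*t.max()).round(1))
for a in np.arange(t.min(),t.max(),6):
    q=s[(t>=a)&(t<a+6)]; print(round(a),q.min().round(1),q.max().round(1))
nb=hsv[...,0]; blue=(nb>95)&(nb<125)&(hsv[...,1]>120)
comp((290,55,525,245),blue,"bins@31",31)
comp((320,175,362,228),gray,"oldw",13)
comp((385,150,425,235),gray&~blue,"oldbolt",14)
comp((447,182,482,218),gray&~blue,"oldnut",18)
# case outer by height
m=(C[...,2]>36)&(C[...,2]<50)&(C[...,0]>440)&(C[...,0]<600); P=C[m][:,:2]
print("rim rect",cv2.minAreaRect(P.astype(np.float32)))
# lid angle
m=(np.abs(C[...,1]-115)<90)&(C[...,2]>70)&(C[...,2]<220)&(C[...,0]>610)&(C[...,0]<700); m[:150]=0; m[200:]=0
P=C[m]; e=(P[:,:2]-[634.4,106.7])@[.981,-.193]; f=np.polyfit(P[:,2],e,1); print("lid",f,np.pi/2+np.arctan(f[0]))
```

```text
washer 645 rect [ 463.8 -132.7] [44.1 41.6] 46.0 box [[434.0, -134.0], [463.0, -163.0], [494.0, -131.0], [464.0, -102.0]] axis 0.922
bolt 474 rect [ 575.7 -149.2] [26.7 72.9] 70.7 box [[537.0, -150.0], [606.0, -174.0], [615.0, -149.0], [546.0, -124.0]] axis 2.887
ends [ 611.5 -156. ] [ 541.8 -137.9]
-40 -6.6 7.3
-34 -9.0 8.6
-28 -7.7 8.2
-22 -8.2 7.6
-16 -8.7 8.4
-10 -9.3 8.2
-4 -8.0 7.7
2 -8.5 8.6
8 -8.8 8.1
14 -7.7 9.0
20 -13.5 13.8
26 -13.7 13.1
bins@31 13087 rect [551.6 123.6] [206.8 158.5] 78.9 box [[454.0, 37.0], [609.0, 7.0], [649.0, 210.0], [494.0, 240.0]] axis 1.291
oldw 476 rect [584.3  44.8] [40.  39.4] 81.9 box [[562.0, 28.0], [601.0, 22.0], [607.0, 62.0], [568.0, 67.0]] axis 1.857
oldbolt 421 rect [590.9 114.3] [24.6 70.7] 78.9 box [[554.0, 109.0], [623.0, 95.0], [628.0, 120.0], [559.0, 133.0]] axis 2.959
oldnut 122 rect [607.9 175.2] [24.9 24. ] 78.9 box [[594.0, 165.0], [617.0, 161.0], [622.0, 185.0], [598.0, 190.0]] axis 1.148
rim rect ((525.061767578125, -19.7064208984375), (149.69288635253906, 524.5133666992188), 0.004100669641047716)
lid [ 0.14741443 -3.75511223] 1.7171566451144367
```

Call:
step_arm:
  series: [-19, -49, 0, -0.063, 0.45, -19, -49, 0, 0, 0.45, -19, -49, -20, 0, 0.45, -19, -49, -20, 0, 0.45, -19, -49, -20, 0, 0.45, 0, 0, -58, 0, 0.45, 0, 0, -58, 0, 0.45, 0, 0, -58, 0, 0.45, 0, 0, -30, 0, 0.45, 0, 0, 0, 0, 0.45, 0, 0, 0, 0, 0.45]

```text
clock: 9.93
eef_pos: [572.3, -146.1, 29.7]
eef_rot: [-3.142, 0.001, 2.886]
wrist_force: [0.1, 0.4, 0.8]
finger_gap: 52.1
finger_force: 0.0
```

Run:
```python
from h import *
print(manip.read_state()["eef_pos"])
p,d,i=cam("wrist"); C=cloud(i,d); s=manip.read_state(); print(s["eef_pos"],s["eef_rot"])
cv2.imwrite("pics/w5.png",p)
hsv=cv2.cvtColor(p,cv2.COLOR_BGR2HSV)
gray=((hsv[...,1]<60)&(hsv[...,2]>90))&(C[...,2]<26)&(C[...,2]>5)
m=gray&(np.hypot(C[...,0]-572,C[...,1]+146)<55)
P=C[m]; print(len(P)); 
q=P[:,:2]; ax=np.array([np.cos(-.26),np.sin(-.26)]); t=(q-[576.7,-147])@ax; b=(q-[576.7,-147])@[-ax[1],ax[0]]
for a in range(-48,45,6):
    k=(t>=a)&(t<a+6)
    if k.sum()>3: print(a,k.sum(),b[k].min().round(1),b[k].max().round(1),np.percentile(P[k,2],95).round(1))
```

```text
[ 572.30479861 -146.11826243   29.74568775]
[ 572.58926358 -146.21954595   30.23371864] [-3.14145520e+00  2.12920986e-03  2.88586988e+00]
1864
-42 35 -9.2 7.9 12.6
-36 395 -12.3 13.8 25.0
-30 240 -12.3 14.1 24.9
-24 111 -6.9 7.9 20.4
-18 142 -6.9 8.0 19.9
-12 128 -7.1 8.0 19.6
-6 132 -7.1 7.4 18.7
0 130 -8.0 7.5 18.5
6 127 -7.2 7.6 18.1
12 123 -8.1 7.6 17.7
18 118 -8.1 6.9 17.2
24 107 -8.2 6.9 16.7
30 76 -7.3 6.2 15.3
```

Call:
step_arm:
  series: [0, 0, -15, -0.01, 0.45, 0, 0, -10, 0, 0.45, 0, 0, -4, 0, 0.45, 0, 0, 0, 0, 0.45]

```text
clock: 10.48
eef_pos: [571.8, -146.0, -0.6]
eef_rot: [3.142, -0.001, 2.876]
wrist_force: [0.6, 0.3, 0.4]
finger_gap: 52.1
finger_force: 0.0
```

Call:
step_arm:
  series: [0, 0, 0, 0, 1, 0, 0, 0, 0, 1, 0, 0, 0, 0, 1, 0, 0, 0, 0, 1, 0, 0, 0, 0, 1]

```text
clock: 11.1
eef_pos: [572.0, -146.1, -0.2]
eef_rot: [-3.142, 0.0, 2.876]
wrist_force: [-0.7, -0.3, -0.2]
finger_gap: 14.8
finger_force: 35.0
```

Call:
step_arm:
  series: [0, 0, 40, 0, 1, 0, 0, 50, 0, 1, -12.5, 55.5, 0, 0.016, 1, -12.5, 55.5, 0, 0.015, 1, -12.5, 55.5, 0, 0.015, 1, -12.5, 55.5, 0, 0.015, 1, -13, 56, 0, 0.015, 1, 0, 0, 0, 0, 1, 0, 0, 0, 0, 1]

```text
clock: 12.22
eef_pos: [508.9, 131.7, 89.7]
eef_rot: [-3.141, -0.0, 2.952]
wrist_force: [0.3, -0.5, -1.7]
finger_gap: 15.0
finger_force: 35.0
```

Run:
```python
from h import *
p,d,i=cam("wrist"); C=cloud(i,d); s=manip.read_state(); print(s["eef_pos"],s["eef_rot"][2],s["finger_gap"])
cv2.imwrite("pics/w6.png",cv2.resize(p[150:300,130:390],None,fx=2.5,fy=2.5))
hsv=cv2.cvtColor(p,cv2.COLOR_BGR2HSV)
m=(C[...,2]<115)&(C[...,2]>75)&(np.hypot(C[...,0]-509,C[...,1]-131)<60)&(hsv[...,1]<60)
P=C[m]; o=np.array([551.8,123.3]); ex=np.array([.981,-.193]);ey=np.array([.193,.981])
t=(P[:,:2]-o)@ex; b=(P[:,:2]-o)@ey
for a in range(-90,10,6):
    k=(t>=a)&(t<a+6)
    if k.sum()>3: print(a,k.sum(),np.percentile(b[k],[5,50,95]).round(1),np.percentile(P[k,2],[10,50,90]).round(1))
```

```text
[509.12000236 131.16099069  89.68156577] 2.9510308814991157 15.2291031849966
-78 426 [-10.3   0.2  10.8] [ 97.4 106.6 113.5]
-72 332 [-11.8   0.2  12.3] [105.5 113.6 114.7]
-66 193 [-10.8   0.2  11.3] [106.4 112.7 114.4]
-60 196 [-7.   0.3  7. ] [105.3 108.3 109.7]
-54 504 [-17.1  -0.   17.2] [101.  107.7 112.5]
-48 171 [-6.5  0.3  7.1] [104.4 107.1 108.6]
-42 175 [-6.8  0.3  7.3] [103.9 106.8 108.4]
-36 171 [-6.6  0.3  6.6] [103.4 106.3 107.9]
-30 163 [-6.6  0.4  6.8] [102.8 105.9 107.4]
-24 155 [-6.7 -0.3  6.8] [102.3 105.7 107.1]
-18 143 [-6.7 -0.3  6.2] [102.6 105.1 106.7]
-12 115 [-6.   0.4  6.2] [101.8 104.5 105.8]
-6 39 [-5.3 -0.3  4.9] [101.9 103.8 104.8]
```

View pics/w6.png

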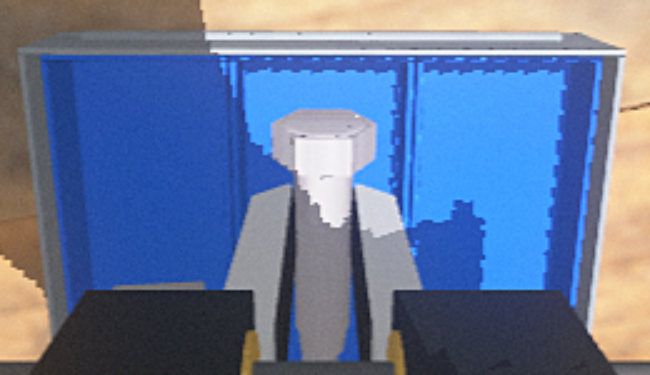

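The crop shows the bolt gripped level, head towards the front at (325,135), centred over the bolt bin. I'll lower it.

Call:
step_arm:
  series: [1, 0, -40, 0, 1, 0, 0, -30, 0, 1, 0, 0, -9, 0, 1, 0, 0, -4, 0, 1, 0, 0, 0, 0, 1, 0, 0, 0, 0, 1]

```text
clock: 13.02
eef_pos: [510.4, 132.0, 7.6]
eef_rot: [3.141, 0.001, 2.952]
wrist_force: [-0.2, -0.1, -1.3]
finger_gap: 14.8
finger_force: 35.0
```

Call:
step_arm:
  series: [0, 0, -2, 0, 1, 0, 0, 0, 0, 1, 0, 0, 0, 0, 0.68, 0, 0, 0, 0, 0.68, 0, 0, 0, 0, 0.68, 0, 0, 40, 0, 0.68, 0, 0, 45, 0, 0.5, -9.5, -53, 0, -0.116, 0.3, -9.5, -53, 0, -0.116, 0.3, -9.5, -53, 0, -0.116, 0.3, -9.5, -53, 0, -0.116, 0.3, -9, -52.5, 0, -0.118, 0.3, 0, 0, -45, 0, 0.3, 0, 0, 0, 0, 0.3, 0, 0, 0, 0, 0.3]

```text
clock: 14.9
eef_pos: [463.4, -132.2, 45.8]
eef_rot: [3.141, 0.001, 2.371]
wrist_force: [0.4, -0.4, -0.3]
finger_gap: 66.2
finger_force: 0.0
```

Run:
```python
from h import *
p,d,i=cam("wrist"); C=cloud(i,d); s=manip.read_state(); print(s["eef_pos"],s["eef_rot"][2],s["finger_gap"])
cv2.imwrite("pics/w7.png",p)
hsv=cv2.cvtColor(p,cv2.COLOR_BGR2HSV)
m=((C[...,2]<14)&(C[...,2]>4)&(hsv[...,1]<80)&(np.hypot(C[...,0]-463,C[...,1]+133)<36)).astype(np.uint8)
n,l,st,_=cv2.connectedComponentsWithStats(m); k=1+np.argmax(st[1:,4])
v,u=np.where(l==k); W=onplane(i,np.c_[u,v],8)[:,:2].astype(np.float32); print(len(W),cv2.minAreaRect(W))
```

```text
[ 463.71329025 -132.24762166   46.15370837] 2.3709567174579496 65.78532230179879
1746 ((462.0649719238281, -134.5456085205078), (39.782203674316406, 40.55730056762695), 45.747215270996094)
```

Call:
step_arm:
  series: [-1.5, -2, -30, 0, 0.3, 0, 0, -12, 0, 0.3, 0, 0, -4, 0, 0.3, 0, 0, 0, 0, 0.3, 0, 0, 0, 0, 1, 0, 0, 0, 0, 1, 0, 0, 0, 0, 1, 0, 0, 0, 0, 1]

```text
clock: 15.95
eef_pos: [461.5, -134.6, -1.0]
eef_rot: [3.141, 0.0, 2.37]
wrist_force: [-1.0, 0.9, 3.6]
finger_gap: 39.2
finger_force: 35.0
```

Call:
step_arm:
  series: [0, 0, 40, 0, 1, 0, 0, 50, 0, 1, 6.5, 33, 0, -0.165, 1, 6.5, 33, 0, -0.165, 1, 6.5, 33, 0, -0.165, 1, 6.5, 33, 0, -0.166, 1, 6.5, 33, 0, -0.166, 1, 7, 32.5, 0, -0.166, 1, 0, 0, 0, 0, 1, 0, 0, 0, 0, 1]

```text
clock: 17.2
eef_pos: [500.7, 62.6, 88.5]
eef_rot: [-3.141, 0.0, 1.379]
wrist_force: [1.0, -0.2, -1.4]
finger_gap: 39.3
finger_force: 35.0
```

Run:
```python
from h import *
p,d,i=cam("wrist"); C=cloud(i,d); s=manip.read_state(); print(s["eef_pos"],s["eef_rot"][2],s["finger_gap"])
cv2.imwrite("pics/w8.png",cv2.resize(p,(800,600)))
hsv=cv2.cvtColor(p,cv2.COLOR_BGR2HSV); x,y=s["eef_pos"][:2]
m=((C[...,2]<112)&(C[...,2]>85)&(hsv[...,1]<80)&(np.hypot(C[...,0]-x,C[...,1]-y)<32))
P=C[m]; A=np.c_[P[:,:2],np.ones(len(P))]; 
o=np.array([551.8,123.3]); e=np.array([[.981,-.193],[.193,.981]])
q=(P[:,:2]-o)@e.T; print(len(P),np.percentile(q,[2,98],axis=0).round(1),np.percentile(P[:,2],[5,25,50,75,95]).round(1))
```

```text
[500.69983514  62.28722168  88.60851498] 1.378363057853902 39.037688403127895
3136 [[-63.4 -89.3]
 [-13.5 -50.2]] [ 93.4  97.   97.6  98.1 105.2]
```

View pics/w8.png

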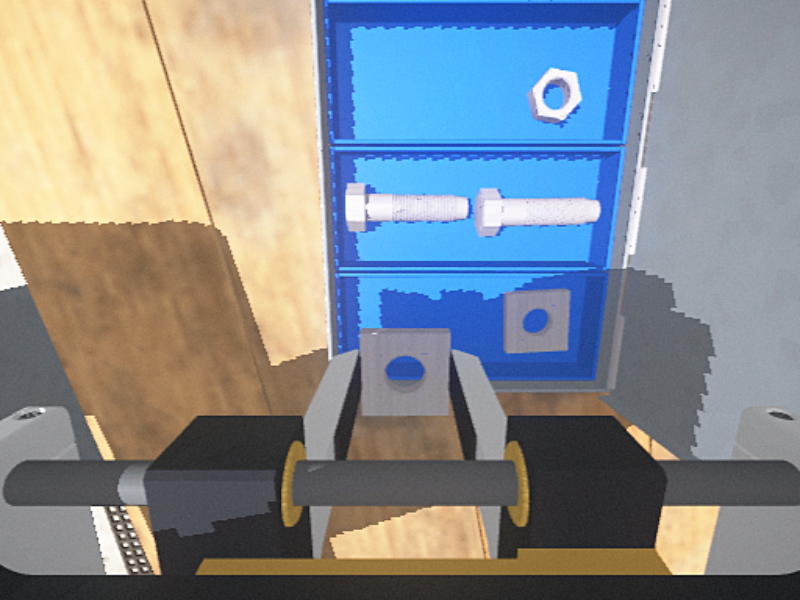

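The picture shows the bolt lying lengthwise in the middle bin (405,205) in front of the old one (540,208). The washer is held level at (405,372), with the old washer at (537,320) and the old nut at (555,95).

Call:
step_arm:
  series: [8, -1.5, -40, 0, 1, 0, 0.5, -30, 0, 1, 0, 0, -9, 0, 1, 0, 0, -4, 0, 1, 0, 0, 0, 0, 1, 0, 0, 0, 0, 1]

```text
clock: 18.0
eef_pos: [509.4, 62.0, 6.6]
eef_rot: [3.14, -0.0, 1.377]
wrist_force: [-0.5, 0.1, -2.4]
finger_gap: 39.0
finger_force: 35.0
```

Call:
step_arm:
  series: [0, 0, -1, 0, 1, 0, 0, 0, 0, 0.47, 0, 0, 0, 0, 0.47, 0, 0, 0, 0, 0.47, 0, 0, 40, 0, 0.47, 0, 0, 45, 0, 0.47, -8, -51.5, 0, 0, 0.47, -8, -51.5, 0, 0, 0.47, -8, -51.5, 0, 0, 0.47, -8, -51.5, 0, 0, 0.47, -9, -52, 0, 0, 0.47, -9, -52, 0, 0, 0.47, -9, -52, 0, 0, 0.47, 0, 0, -20, 0, 0.47, 0, 0, 0, 0, 0.47, 0, 0, 0, 0, 0.47]

```text
clock: 20.0
eef_pos: [450.3, -299.7, 70.3]
eef_rot: [3.141, 0.0, 1.378]
wrist_force: [0.9, -0.1, -0.3]
finger_gap: 49.8
finger_force: 0.0
```

Run:
```python
from h import *
p,d,i=cam("wrist"); C=cloud(i,d); s=manip.read_state(); print(s["eef_pos"],s["eef_rot"][2],s["finger_gap"])
cv2.imwrite("pics/w9.png",cv2.resize(p,(800,600)))
hsv=cv2.cvtColor(p,cv2.COLOR_BGR2HSV)
m=((C[...,2]<18)&(C[...,2]>10)&(hsv[...,1]<90)&(np.hypot(C[...,0]-450,C[...,1]+300)<30)).astype(np.uint8)
n,l,st,_=cv2.connectedComponentsWithStats(m); k=1+np.argmax(st[1:,4])
v,u=np.where(l==k); W=onplane(i,np.c_[u,v],13)[:,:2]
h=cv2.convexHull(W.astype(np.float32))[:,0]; c=(h.max(0)+h.min(0))/2; print(len(W),c,cv2.minEnclosingCircle(h))
a=np.radians(np.arange(0,180,5)); D=np.c_[np.cos(a),np.sin(a)]; pr=h@D.T; w=pr.max(0)-pr.min(0); mid=(pr.max(0)+pr.min(0))/2
print([(int(round(np.degrees(t))),x.round(1)) for t,x in zip(a,w)]); print(np.linalg.lstsq(D,mid,rcond=None)[0])
z=np.sum(w*np.exp(6j*a)); print("max-width (corner) dir deg",np.degrees(np.angle(z)/6)%60)
```

```text
[ 450.38381045 -299.70806972   70.4997001 ] 1.377673076769093 49.997866012084245
360 [ 452.34772 -304.95767] ((452.40008544921875, -305.22625732421875), 13.631749153137207)
[(0, np.float64(26.4)), (5, np.float64(26.5)), (10, np.float64(26.3)), (15, np.float64(26.0)), (20, np.float64(25.7)), (25, np.float64(25.1)), (30, np.float64(24.4)), (35, np.float64(24.5)), (40, np.float64(25.5)), (45, np.float64(26.2)), (50, np.float64(26.8)), (55, np.float64(27.1)), (60, np.float64(27.3)), (65, np.float64(27.2)), (70, np.float64(26.9)), (75, np.float64(26.4)), (80, np.float64(25.9)), (85, np.float64(25.4)), (90, np.float64(24.7)), (95, np.float64(25.0)), (100, np.float64(25.7)), (105, np.float64(26.3)), (110, np.float64(26.8)), (115, np.float64(27.0)), (120, np.float64(27.0)), (125, np.float64(26.8)), (130, np.float64(26.7)), (135, np.float64(26.3)), (140, np.float64(25.8)), (145, np.float64(25.0)), (150, np.float64(24.2)), (155, np.float64(24.5)), (160, np.float64(25.1)), (165, np.float64(25.4)), (170, np.float64(25.7)), (175, np.float64(26.1))]
[ 452.34451684 -305.1358767 ]
max-width (corner) dir deg 1.539123464484801
```

Call:
step_arm:
  series: [1, -2.5, -20, -0.152, 0.47, 1, -3, -20, -0.152, 0.47, 0, 0, -20, 0, 0.47, 0, 0, -9.5, 0, 0.47, 0, 0, 0, 0, 0.47, 0, 0, 0, 0, 1, 0, 0, 0, 0, 1, 0, 0, 0, 0, 1, 0, 0, 0, 0, 1]

```text
clock: 21.18
eef_pos: [452.2, -305.7, 0.7]
eef_rot: [3.141, 0.0, 1.073]
wrist_force: [-0.2, -0.5, 6.1]
finger_gap: 25.4
finger_force: 35.0
```

Call:
step_arm:
  series: [0, 0, 0, 0, 1, 0, 0, 0, 0, 1, 0, 0, 20, 0, 1, 0, 0, 30, 0, 1, 0, 0, 0, 0, 1]

```text
clock: 21.8
eef_pos: [452.7, -306.2, 51.9]
eef_rot: [3.138, 0.001, 1.073]
wrist_force: [1.0, 0.3, -0.5]
finger_gap: 26.0
finger_force: 35.0
```

Run:
```python
from h import *
p,d,i=cam("wrist"); C=cloud(i,d); s=manip.read_state(); print(s["eef_pos"],s["eef_rot"][2],s["finger_gap"],s["wrist_force"])
cv2.imwrite("pics/w10.png",cv2.resize(p[180:300,170:350],None,fx=3,fy=3))
x,y=s["eef_pos"][:2]
m=((C[...,2]<90)&(C[...,2]>45)&(np.hypot(C[...,0]-x,C[...,1]-y)<11))
P=C[m]; print(len(P),P.mean(0),np.percentile(P[:,2],[5,25,50,75,95]).round(1))
A=np.c_[P[:,:2],np.ones(len(P))]; k=abs(P[:,2]-np.median(P[:,2]))<4; print(np.linalg.lstsq(A[k],P[k,2],rcond=None)[0][:2])
```

```text
[ 452.05976316 -305.69603654   50.47380949] 1.0727393019598408 25.19617151915251 [-0.73042246  0.40669849 -0.55243643]
529 [ 451.11747533 -307.44532831   62.29049562] [54.3 62.  63.8 64.3 64.9]
[0.01336627 0.02730568]
```

View pics/w10.png

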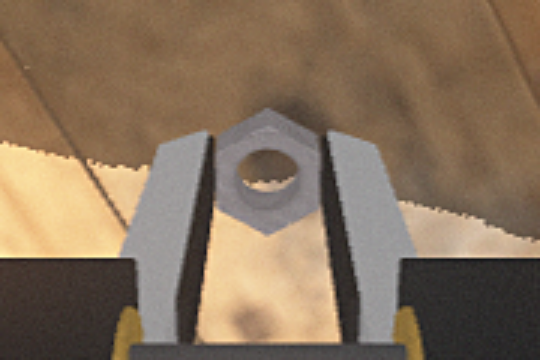

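The nut is held level across its flats, at (268,175) in the crop. I'll carry it to the nut bin.

Call:
step_arm:
  series: [0, 0, 39, 0.034, 1, 9, 56, 0, 0.03, 1, 9, 56, 0, 0.03, 1, 9, 56, 0, 0.03, 1, 9, 56, 0, 0.03, 1, 9, 56, 0, 0.03, 1, 9, 56, 0, 0.03, 1, 9, 56, 0, 0.03, 1, 9, 55.5, 0, 0.03, 1, 9.5, 55.5, 0, 0.03, 1, 0, 0, 0, 0, 1, 0, 0, 0, 0, 1]

```text
clock: 23.35
eef_pos: [532.8, 197.0, 88.0]
eef_rot: [-3.14, 0.001, 1.377]
wrist_force: [1.2, -0.3, -1.4]
finger_gap: 25.6
finger_force: 35.0
```

Call:
step_arm:
  series: [0.5, 0, -40, 0, 1, 0, 0, -30, 0, 1, 0, 0, -9, 0, 1, 0, 0, -4, 0, 1, 0, 0, 0, 0, 1, 0, 0, 0, 0, 1]

```text
clock: 24.1
eef_pos: [534.4, 197.5, 7.2]
eef_rot: [3.14, -0.001, 1.377]
wrist_force: [0.3, 0.8, -0.0]
finger_gap: 25.0
finger_force: 35.0
```

Call:
step_arm:
  series: [0, 0, -1.5, 0, 1, 0, 0, 0, 0, 0.6, 0, 0, 0, 0, 0.6, 0, 0, 0, 0, 0.6, 0, 0, 40, 0, 0.6, 0, 0, 60, 0, 0.45, 0, 0, 60, 0, 0.45, 0, 0, 60, 0, 0.45, 0, 0, 60, 0.174, 0.45, 16, -11, 9, 0.174, 0.45, 16, -11, 0, 0.174, 0.45, 16, -11, 0, 0.174, 0.45, 16, -11, 0, 0.174, 0.45, 16, -11, 0, 0.175, 0.45, 16, -11, 0, 0.175, 0.45, 16, -11, 0, 0.175, 0.45, 16, -11, 0, 0.175, 0.45, 6, -11, 0, 0, 0.45, 0, 0, 0, 0, 0.45, 0, 0, 0, 0, 0.45]

```text
clock: 26.6
eef_pos: [667.5, 98.8, 294.0]
eef_rot: [3.141, 0.0, 2.945]
wrist_force: [-0.1, 0.3, 0.6]
finger_gap: 51.8
finger_force: 0.0
```

Run:
```python
from h import *
p,d,i=cam("wrist"); C=cloud(i,d); s=manip.read_state(); print(s["eef_pos"],s["eef_rot"][2],s["finger_gap"])
cv2.imwrite("pics/w11.png",cv2.resize(p,(800,600)))
m=(C[...,2]>225)&(C[...,2]<262)&(abs(C[...,0]-675)<25)&(abs(C[...,1]-98)<19); P=C[m]; print(len(P))
for z0 in range(225,262,3):
    q=P[(P[:,2]>=z0)&(P[:,2]<z0+3)]
    if len(q): print(z0,len(q),q.mean(0).round(1),q[:,1].min().round(),q[:,1].max().round())
```

```text
[667.56526171  98.92855926 294.03288329] 2.945485478694862 51.963957062942725
341
225 19 [668.8 102.  225.6] 89.0 112.0
231 1 [669.5 113.4 234. ] 113.0 113.0
234 42 [666.3  98.3 236.1] 86.0 113.0
237 222 [670.7  99.8 238.9] 85.0 113.0
240 57 [671.   98.2 240.4] 86.0 112.0
```

View pics/w11.png

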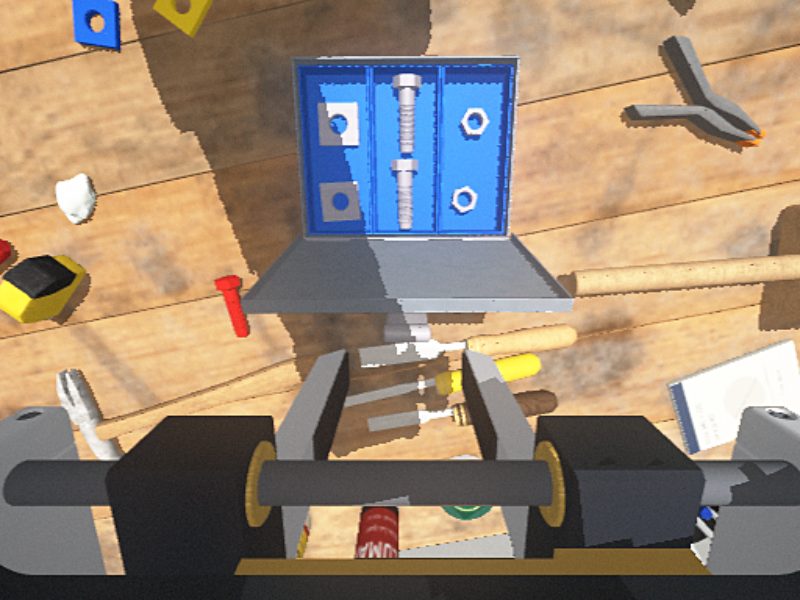

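All three parts lie in their bins: washer (338,125), bolt (407,110), nut (474,122), each in front of the old one. The tab bar is at (407,330). Next I'll re-grip the tab.

Call:
step_arm:
  series: [4, 0.5, -35, 0.002, 0.45, 0, 0, -30, 0, 0.45, 0, 0, -11, 0, 0.45, 0, 0, 0, 0, 0.45, 0, 0, 0, 0, 1, 0, 0, 0, 0, 1, 0, 0, 0, 0, 1, 0, 0, 0, 0, 1]

```text
clock: 27.65
eef_pos: [672.1, 99.2, 218.4]
eef_rot: [3.141, 0.001, 2.949]
wrist_force: [0.6, 1.7, 4.4]
finger_gap: 27.3
finger_force: 35.0
```

Run:
```python
import numpy as np
ex=np.array([.981,-.193,0]);ez=np.array([0,0,1])
T=np.linspace(1.745,0,21)
P=np.array([ex*(-196*np.cos(t)+5*np.sin(t))+ez*(196*np.sin(t)+5*np.cos(t)) for t in T]); Q=np.round(P*2)/2
print(np.diff(Q,axis=0).tolist(),Q[-1]-Q[0])
```

```text
[[-16.5, 3.5, 3.0], [-16.5, 3.0, 1.0], [-17.0, 3.5, -0.5], [-16.5, 3.0, -1.5], [-16.5, 3.5, -3.5], [-16.0, 3.0, -4.5], [-16.0, 3.0, -6.5], [-15.0, 3.0, -7.5], [-14.5, 3.0, -8.5], [-13.5, 2.5, -10.0], [-12.5, 2.5, -11.5], [-11.5, 2.5, -12.0], [-10.5, 2.0, -13.5], [-9.5, 2.0, -14.0], [-8.0, 1.5, -15.0], [-7.0, 1.0, -16.0], [-5.5, 1.5, -16.0], [-4.0, 0.5, -16.5], [-2.5, 0.5, -17.0], [-1.5, 0.5, -17.0]] [-230.5   45.5 -187. ]
```

Gripped. I'll swing it shut in two parts.

Call:
step_arm:
  series: [-16.5, 3.5, 3, 0, 1, -16.5, 3, 1, 0, 1, -17, 3.5, -0.5, 0, 1, -16.5, 3, -1.5, 0, 1, -16.5, 3.5, -3.5, 0, 1, -16, 3, -4.5, 0, 1, -16, 3, -6.5, 0, 1, -15, 3, -7.5, 0, 1, -14.5, 3, -8.5, 0, 1, -13.5, 2.5, -10, 0, 1, -12.5, 2.5, -11.5, 0, 1]

```text
clock: 29.02
eef_pos: [501.1, 132.5, 168.6]
eef_rot: [3.141, 0.001, 2.949]
wrist_force: [-2.4, -0.5, 7.4]
finger_gap: 27.4
finger_force: 35.0
```

Call:
step_arm:
  series: [-11.5, 2.5, -12, 0, 1, -10.5, 2, -13.5, 0, 1, -9.5, 2, -14, 0, 1, -8, 1.5, -15, 0, 1, -7, 1, -16, 0, 1, -5.5, 1.5, -16, 0, 1, -4, 0.5, -16.5, 0, 1, -2.5, 0.5, -17, 0, 1, 0, 0, 0, 0, 1, 0, 0, 0, 0, 1]

```text
clock: 30.28
eef_pos: [442.5, 143.9, 47.9]
eef_rot: [-3.141, -0.001, 2.949]
wrist_force: [-3.1, 0.8, -3.0]
finger_gap: 27.0
finger_force: 35.0
```

Call:
step_arm:
  series: [-0.5, 0.5, -9, 0, 1, 0, 0, -7, 0, 1, 0, 0, -1, 0, 1, 0, 0, 0, 0, 1]

```text
clock: 30.78
eef_pos: [441.7, 144.1, 30.8]
eef_rot: [-3.14, -0.002, 2.949]
wrist_force: [-5.2, -1.4, -3.2]
finger_gap: 27.5
finger_force: 35.0
```

Call:
step_arm:
  series: [0, 0, -1, 0, 1, 0, 0, -1, 0, 1, 0, 0, 0, 0, 1]

```text
clock: 31.15
eef_pos: [441.7, 144.1, 28.9]
eef_rot: [-3.14, -0.002, 2.949]
wrist_force: [-6.8, -0.7, -0.8]
finger_gap: 27.4
finger_force: 35.0
```

Call:
step_arm:
  series: [0, 0, -1, 0, 1, 0, 0, -1, 0, 1, 0, 0, 0, 0, 1]

```text
clock: 31.52
eef_pos: [442.1, 144.1, 28.4]
eef_rot: [-3.141, -0.001, 2.949]
wrist_force: [-14.7, -5.1, 24.8]
finger_gap: 27.0
finger_force: 35.0
```

Run:
```python
from h import *
p,d,i=cam("wrist"); C=cloud(i,d)
print([(v,C[v,258].round(1).tolist()) for v in range(216,262,4)])
p,d,i=cam("side"); C=cloud(i,d)
o=np.array([551.8,123.3]); e=np.array([[.981,-.193],[.193,.981]])
q=(C[...,:2]-o)@e.T
m=(q[...,0]>-80)&(q[...,0]<80)&(q[...,1]>-100)&(q[...,1]<30)&(C[...,2]>30)&(C[...,2]<75)
P=np.c_[q[m],C[m][:,2]]
for a in range(-80,80,20):
    k=(P[:,0]>=a)&(P[:,0]<a+20); print(a,k.sum(),np.percentile(P[k,2],[20,50,80]).round(1))
```

```text
[(216, [438.5, 144.4, -0.6]), (220, [441.6, 143.8, 0.5]), (224, [445.4, 143.0, -0.5]), (228, [449.1, 142.3, -0.8]), (232, [452.3, 141.7, 0.2]), (236, [436.5, 144.9, 46.1]), (240, [437.6, 144.7, 50.0]), (244, [439.6, 144.3, 51.8]), (248, [441.8, 143.9, 53.0]), (252, [445.6, 143.1, 50.9]), (256, [449.6, 142.4, 48.7]), (260, [452.3, 141.8, 49.1])]
-80 154 [45.3 47.  48.8]
-60 154 [45.7 47.7 49.5]
-40 157 [46.2 48.1 49.4]
-20 162 [46.3 47.8 49.4]
0 160 [45.9 47.5 49.5]
20 160 [46.1 47.6 49.5]
40 165 [46.1 47.8 49.4]
60 155 [45.2 47.2 49.2]
```

The lid is flat and the stop shows contact (25 N). I'll release and back off.

Call:
step_arm:
  series: [0, 0, 0, 0, 0.45, 0, 0, 0, 0, 0.4, 0, 0, 0, 0, 0.4, 0, 0, 30, 0, 0.4, 0, 0, 50, 0, 0.4, -15, 0, 50, 0, 0.4, -20, -30, 30, 0, 0.4, -20, -30, 30, 0, 0.4, 0, 0, 0, 0, 0.4]

```text
clock: 32.75
eef_pos: [387.6, 83.6, 218.8]
eef_rot: [3.14, 0.004, 2.947]
wrist_force: [-0.2, 0.3, -0.8]
finger_gap: 56.6
finger_force: 0.0
```

Run:
```python
from h import *
p,d,i=cam("wrist"); C=cloud(i,d)
o=np.array([551.8,123.3]); e=np.array([[.981,-.193],[.193,.981]])
q=(C[...,:2]-o)@e.T
m=(abs(q[...,0])<84)&(abs(q[...,1])<100)&(C[...,2]>30)&(C[...,2]<75)
P=np.c_[q[m],C[m][:,2]]
for a in range(-80,80,20):
    k=(P[:,0]>=a)&(P[:,0]<a+20); 
    if k.any(): print(a,k.sum(),np.median(P[k,2]).round(1))
m=(abs(q[...,0]+112)<5)&(abs(q[...,1])<13)&(C[...,2]>20); print("bar top",np.percentile(C[m][:,2],95) if m.any() else None)
```

```text
-80 1445 46.3
-60 1311 47.3
-40 1073 47.2
-20 831 47.3
0 731 47.3
60 286 46.2
bar top 53.38418878610088
```

```bash
python3 -c "
from cell import manip; print(manip.sign_off())"
```

```text
the job is handed in; nothing more can be done
None
```

The bolt, nut and washer each lie flat in the bin with their own kind, the bolt lengthwise, the lid measures fully shut, and the job was handed in at about 33 s of the 72 s allowed.

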